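Reject the worn-out job-card clip

ROBOT

A 7-joint arm with a two-finger parallel gripper is mounted at the origin on the work surface. World frame = base frame: x ahead of the robot, y to its left, z up, the work surface at z = 0. Lengths are in m, angles in rad, forces in N, time in s.
With the tool pointing down it reaches from about 0.4 to 0.85 m from the base axis. Payload 10.4 kg.
Tool frame: the origin (TCP) lies on the centre line of the jaws, within the pads' length; the fingertips stand 14 mm ahead of it and the grasp point (between the pads) lies 5 mm behind it; z points along the fingers, y is the line along which they close (so a half turn about z gives the same grasp; the last joint's range is limited). The gripper opens to 85 mm and grips with 20 to 120 N. Pads are 22 mm wide; open, the fingers measure 114 mm over their backs; the gripper's body (76 mm by 85 mm) begins 54 mm behind the grasp point. The pads swing forward as they close: fully open they stand 13 mm farther back than shut.
Start: joints at [-0.023, 0.332, -0.065, 1.46, 0.022, 1.35, -0.088], TCP at [0.625, 0, 0.245] pointing down, gripper open.
Joint ranges: [-2.6, 2.6], [-0.5, 2.12], [-1.47, 1.34], [0.16, 2.42], [-1.27, 4.41], [0.06, 2.06], [-2.6, 2.6]. Speed limits (rad/s): [2.22, 2.22, 2.79, 2.79, 3.14, 3.14, 3.14].

INTERFACE

Orientations are given as a unit quaternion [w, x, y, z].
In Python, from station import bot gives the robot as it stands. The module is installed in compiled form; this text tells all that it offers.
- The arm moves only by the tool arm_command, never from a script. Its argument "increments" is one flat list of numbers, 7 for each row, row after row: the turn, a rotation vector about the tool's x, y, z normalised to -1 to 1, where 1 is 180 degrees, then the shift along the tool's x, y, z normalised to -1 to 1, where 1 is 250 mm, then the finger opening in mm, from 0 to 85.4. A call has 1 to 8 rows; each row shifts and turns the commanded pose from where the row before left it, along the tool's axes as they then stand; what a row does not reach is not made up. A row lasts 1/12 s, in which the tool goes at most 41.7 mm and 7.16 degrees, less where a joint would pass 70% of its speed; a pose out of reach is approached as far as the arm can. A call with a number of a shift or a turn outside -1 to 1 is refused whole. A call with a gripper value outside its range is refused whole. The fingers move at their own pace and stop on an object; "grip_force" is the grip in N (left out, the last holds). Time passes only in rows, so rows that do not move let the fingers close. It gives the time, the measured TCP pose, the force, the opening and the grip force at its end, in the units of the state.
- bot.sense(): the state, without advancing time (a new reading comes with each control period).
- bot.capture(name): name is "scene" or "side" or "wrist"; returns the picture (384x512x3 uint8, red, green, blue); there is no depth.
- bot.camera_info(name): a dict with "camera_matrix" (3x3 intrinsics, pixels), "R" (3x3) and "t" (3): a world point X has camera coordinates R X + t; the wrist camera has in their place "tool_from_camera" (4x4, takes a point from camera to tool coordinates, whose origin is the TCP and whose axes are the flange's). Camera axes: x right, y down, z forward; pixel columns grow to the right and rows downward; lengths in m; the calibration is good to about 2 mm. A picture is of the moment at which its call begins: read the wrist's pose just before it. camera_info takes no time and is no camera call.
- bot.sign_off(): hands the job in; it is judged then, once.
The state is a dict: "t": time; "joint_positions": joint angles; "joint_velocities": joint speeds; "effort": joint torques, N m; "tool_pos": TCP position; "tcp_rot": TCP orientation; "wrist_force": force on the tool from outside, world axes, zero at the start; "wrist_torque": the same for the moment, N m; "finger_gap": opening from 0.0 (shut) to 1.0 (fully open); "grip_force": force on a finger pad.
Only numpy, scipy, OpenCV 4.12 (cv2) and the standard library are available. Lean on these libraries where they do the work, as an engineer would, in place of code of your own. Each camera call takes 0.05 s, during which the arm holds its last target. There are 200 camera calls.

TASK

One of the three identical blue job-card clips on the desk mat has lost its spring. Squeeze the clips' handles to feel which one gives far too easily, put that weak clip flat in the red reject tray and let go of it; leave the two stiff clips lying where they are.

Things in the scene. Friction and masses are not known exactly. Their poses are not given: they have to be found in the camera images.
- place_1 (a point): Right-hand of three pale rectangles in a row on a fixed dark mat (3 mm thick); one clip lies on each. This point is on the mat's top, under the clip's steel hinge pin (within 5 mm); z up, axes along the clip's (within 5 degrees). Places are 160 mm apart along y. On the three places, in a new random order each time, lie weak_clip, stiff_clip_1 and stiff_clip_2, which look alike.
- place_2 (a point): Middle place, same axes. Clip: blue peg-style spring clip lying on its side, 113 mm long. From its pin (26 mm tall) the handles run 65 mm toward -x, the jaws 48 mm toward +x. Handles are 24 mm tall from the mat up, one at +y, one at -y; squeeze them together along y, about 45 mm from the pin: there 41 mm wide at rest, 24 mm fully squeezed (end stop).
- place_3 (a point): Left-hand place, same axes. Feel: squeezed by 10 mm (to 31 mm across, 45 mm from the pin) a stiff clip pushes back on each finger with about 20 N, the weak one with about 3 N; fully squeezed a stiff one takes over 35 N, the weak one about 6 N. A clip weighs 45 to 90 g and can be carried level by its squeezed handles; its jaws then stand about 20 mm apart.
- reject_tray: Open red plastic tray, fixed to the desk, 190 mm along its own x, 160 mm along its y, 35 mm high, walls and floor 4 to 5 mm thick. Origin: centre of its underside; z up.
Mind the look-alikes: they are no part of the job. There is more than one size of the reject_tray; the job needs the largest.

How it is judged:
At the end, for the whole second after the job is handed in: The weak clip lies at rest on the floor of the reject tray, flat to within about 11 degrees and wholly between its walls (its underside less than 12 mm above the desk), and is released; each of the two stiff clips is within 40 mm of where it lay (x of weak_clip in the frame of reject_tray between -0.09 and 0.09 m and y of weak_clip in the frame of reject_tray between -0.075 and 0.075 m and height (world z) of weak_clip below 0.012 m and angle between weak_clip's own z axis and vertical below 0.2 rad and linear speed of weak_clip below 0.02 m/s and distance of each of stiff_clip_1, stiff_clip_2 from where it was at the start of the episode below 0.04 m); the robot touches nothing.
It fails at once if a stiff clip is lifted off the mat (height (world z) of any of stiff_clip_1, stiff_clip_2 above 0.03 m).
It also fails if it takes over 42 s, if anything falls off the work surface, if the arm or the gripper's body presses on something with over 40 N, if the wrist force passes 120 N, or if a joint passes its speed limit or range.

## Working session

There is one attempt and no reset: what is moved stays moved. The work goes in short steps, Python scripts to look and compute and a tool call to move; the robot and the scene stay as the last step left them, time stands still between calls to the robot, and variables do not carry over. Pictures are saved under pics/ and viewed, at most 10 in all, crops included, and the job is handed in when it is done.

Besides the shell and the picture viewer there is one more tool, called after "Call:" as a command line: name --argument value ..., lists and objects as JSON in quotes. arm_command: Moves the arm, as the interface text tells. Scaled input: -1 to 1 covers 250 mm each way for a shift and 180 degrees each way for a turn. Its arguments: {"type":"object","properties":{"increments":{"type":"array","items":{"type":"number"}},"grip_force":{"type":"number"}},"required":["increments"]}

```bash
mkdir -p pics
python3 - <<'E'
from station import bot
import cv2, numpy as np
for n in("scene","wrist"):
    im=bot.capture(n); cv2.imwrite(f"pics/{n}0.png",cv2.resize(im[:,:,::-1],(800,600),interpolation=cv2.INTER_CUBIC))
    c=bot.camera_info(n); print(n,{k:np.round(v,4).tolist() for k,v in c.items()})
s=bot.sense(); print({k:np.round(v,3).tolist() for k,v in s.items()})
E
```

```text
scene {'camera_matrix': [[464.3064, 0.0, 248.8796], [0.0, 464.3064, 194.1892], [0.0, 0.0, 1.0]], 'R': [[0.751, 0.6602, 0.013], [0.4936, -0.5482, -0.6751], [-0.4386, 0.5134, -0.7376]], 't': [-0.4201, -0.1669, 1.7074]}
wrist {'camera_matrix': [[315.7927, 0.0, 247.6351], [0.0, 315.7927, 191.8086], [0.0, 0.0, 1.0]], 'tool_from_camera': [[-0.0002, -0.9501, -0.312, 0.0798], [1.0, -0.0, -0.0006, 0.0003], [0.0006, -0.312, 0.9501, -0.1284], [0.0, 0.0, 0.0, 1.0]]}
{'t': 0.1, 'joint_positions': [-0.023, 0.333, -0.065, 1.461, 0.022, 1.35, -0.088], 'joint_velocities': [-0.001, -0.0, -0.002, -0.002, 0.0, 0.0, 0.001], 'effort': [0.001, -62.675, 0.049, -39.244, 0.016, 0.007, -0.0], 'tool_pos': [0.625, -0.0, 0.245], 'tcp_rot': [-0.0, 0.707, 0.707, -0.0], 'wrist_force': [0.054, 0.839, -0.388], 'wrist_torque': [0.011, -0.012, 0.022], 'grip_force': 0.0, 'finger_gap': 1.001}
```

View pics/scene0.png

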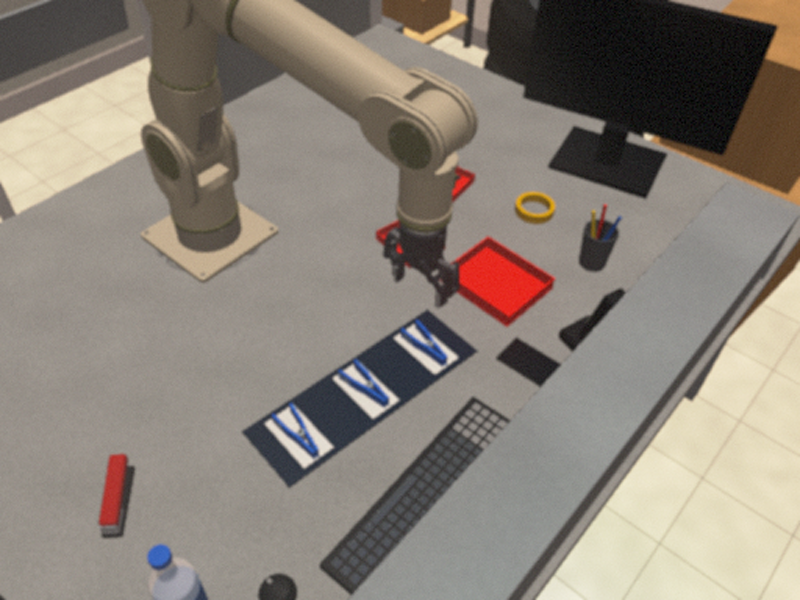

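View pics/wrist0.png

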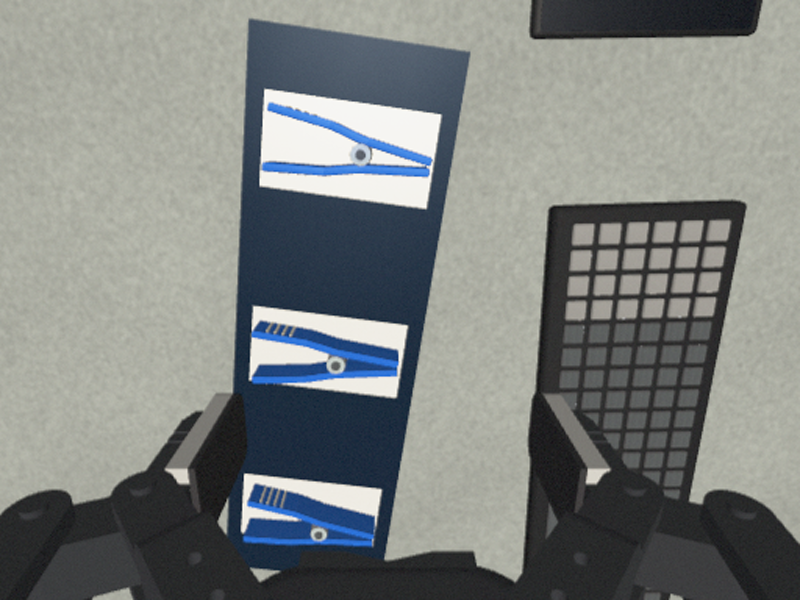

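The scene picture shows the three clips on the mat, at (300,430), (367,385) and (425,343). Of the red trays, one is in the open at (505,280) and another is partly hidden behind the gripper at about (430,205). In the wrist picture the pins are at (361,154), (336,366) and (319,534). I still need the side view to compare the trays.

```bash
cat > h.py <<'E'
from station import bot
import cv2, numpy as np
from scipy.spatial.transform import Rotation as Ro
def ray(name,u,v,z,s=None):
    c=bot.camera_info(name); d=np.linalg.inv(c["camera_matrix"])@[u,v,1]
    if name=="wrist":
        T=np.array(c["tool_from_camera"]); q=s["tcp_rot"]; R=Ro.from_quat([q[1],q[2],q[3],q[0]]).as_matrix()
        o=R@T[:3,3]+s["tool_pos"]; d=R@T[:3,:3]@d
    else:
        R=np.array(c["R"]); o=-R.T@c["t"]; d=R.T@d
    return o+d*(z-o[2])/d[2]
E
python3 - <<'E'
from h import *
k=.64; s=bot.sense()
P={"pin":((361,154),(336,366),(319,534)),}
for p in P["pin"]: print("pin",ray("wrist",p[0]*k,p[1]*k,.029,s).round(4))
# paper corners, mat level: TL TR BR BL
for q in [((265,89),(441,114),(427,209),(260,186)),((253,306),(408,325),(398,398),(250,379)),((245,474),(382,489),None,None)]:
    print("paper",[ray("wrist",p[0]*k,p[1]*k,.003,s)[:2].round(4).tolist() for p in q if p])
for p in ((300,432),(366,384),(426,342)): print("scene pin",ray("scene",p[0]*k,p[1]*k,.029).round(3))
for p in ((490,239),(553,278),(508,319),(447,279)): print("tray rim",ray("scene",p[0]*k,p[1]*k,.035).round(3))
for p in ((377,235),(475,180),(458,167)): print("tray2 rim",ray("scene",p[0]*k,p[1]*k,.035).round(3))
im=bot.capture("side"); cv2.imwrite("pics/side0.png",cv2.resize(im[:,:,::-1],(800,600),interpolation=cv2.INTER_CUBIC))
E
```

```text
pin [0.6072 0.0694 0.029 ]
pin [ 0.5854 -0.0868  0.029 ]
pin [ 0.5654 -0.2477  0.029 ]
paper [[0.54, 0.1118], [0.6624, 0.0956], [0.6543, 0.0293], [0.5313, 0.0461]]
paper [[0.5182, -0.047], [0.6413, -0.0631], [0.6338, -0.1291], [0.5102, -0.1114]]
paper [[0.4976, -0.2057], [0.6199, -0.2217]]
scene pin [ 0.567 -0.252  0.029]
scene pin [ 0.584 -0.094  0.029]
scene pin [0.603 0.062 0.029]
tray rim [0.522 0.391 0.035]
tray rim [0.697 0.381 0.035]
tray rim [0.693 0.218 0.035]
tray rim [0.528 0.224 0.035]
tray2 rim [0.322 0.228 0.035]
tray2 rim [0.367 0.541 0.035]
tray2 rim [0.304 0.555 0.035]
```

View pics/side0.png

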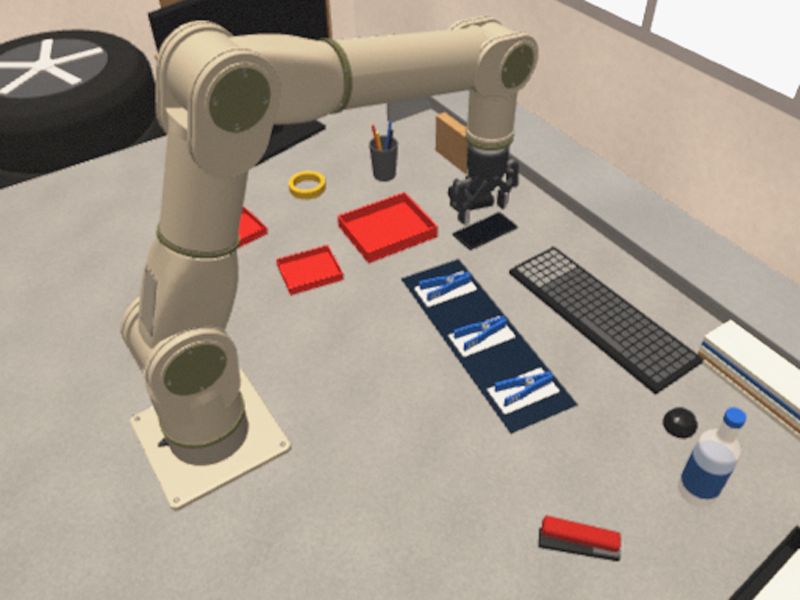

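Run:
```python
from h import *
k=.64
for n,z,P in (("big",.035,((338,220),(405,194),(438,230),(371,251))),("small",.03,((277,262),(327,247),(343,272),(292,290))),("third",.03,((244,208),(267,231)))):
    print(n,[ray("side",p[0]*k,p[1]*k,z)[:2].round(3).tolist() for p in P])
a=bot.capture("side")[100:200,130:300]; b=bot.capture("scene")[95:215,235:365]
a=cv2.resize(a,(400,400*100//170),interpolation=cv2.INTER_CUBIC); b=cv2.resize(b,(390,360),interpolation=cv2.INTER_CUBIC)
o=np.zeros((360,790,3),np.uint8); o[:a.shape[0],:400]=a; o[:,400:]=b
cv2.imwrite("pics/crop.png",o[:,:,::-1])
```

```text
big [[0.5, 0.38], [0.691, 0.375], [0.677, 0.213], [0.506, 0.238]]
small [[0.311, 0.331], [0.432, 0.313], [0.419, 0.218], [0.297, 0.23]]
third [[0.334, 0.559], [0.341, 0.445]]
```

View pics/crop.png

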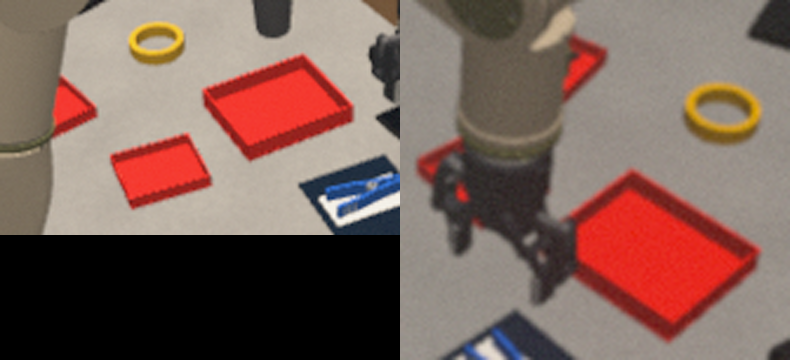

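Red trays in the right half of the crop: the large one is at (665,255), and a partly hidden one is at (590,60), continuing down-left. In the left half the small tray is at (160,170), the large one at (280,105), and the third's edge at (75,105). The tray centred near (0.60, 0.30) is about 0.185 x 0.16 m, which fits. The small one is 0.12 x 0.095 m, and the visible edge of the third is only about 0.115 m.

I'll turn the tool so its fingers close across the clips and go down towards place_3.

Call:
arm_command --increments '[0, 0, -0.038, 0, 0, 0.048, 70, 0, 0, -0.038, 0, 0, 0.048, 70, 0, 0, -0.038, 0, 0, 0.048, 70, 0, 0, -0.038, 0, 0, 0.048, 70, 0, 0, -0.038, 0, 0, 0.048, 70, 0, 0, -0.038, 0, 0, 0.048, 70, 0, 0, -0.038, 0, 0, 0.048, 70, 0, 0, -0.038, 0, 0, 0.048, 70]' --grip_force 20

```text
t: 0.92
tool_pos: [0.6249, 0.0, 0.1486]
tcp_rot: [-0.0, 0.3, 0.954, 0.0]
wrist_force: [0.1, -0.1, -0.1]
finger_gap: 0.821
grip_force: 0.0
```

Call:
arm_command --increments '[0, 0, -0.038, 0, 0, 0.048, 70, 0, 0, -0.038, 0, 0, 0.048, 70, 0, 0, -0.038, 0, 0, 0.048, 70, 0, 0, -0.038, 0, 0, 0.048, 70, 0, 0, 0, 0, 0, 0, 70]'

```text
t: 1.33
tool_pos: [0.6235, -0.0002, 0.0986]
tcp_rot: [-0.002, 0.066, 0.998, -0.0]
wrist_force: [0.8, -0.5, 0.0]
finger_gap: 0.818
grip_force: 0.0
```

Call:
arm_command --increments '[0, 0, 0, 0.095, 0.0875, 0, 70, 0, 0, 0, 0.095, 0.0875, 0, 70, 0, 0, 0, 0.095, 0.0875, 0, 70, 0, 0, 0, 0, 0, 0, 70]'

```text
t: 1.67
tool_pos: [0.5603, 0.0812, 0.1021]
tcp_rot: [-0.001, 0.068, 0.998, 0.001]
wrist_force: [0.1, 2.0, 0.3]
finger_gap: 0.824
grip_force: 0.0
```

Run:
```python
from h import *
s=bot.sense(); print(s["tool_pos"],s["tcp_rot"])
im=bot.capture("wrist"); cv2.imwrite("pics/w1.png",cv2.resize(im[:,:,::-1],(800,600),interpolation=cv2.INTER_CUBIC))
```

```text
[0.56033173 0.08117821 0.10207679] [-6.06451300e-04  6.76943679e-02  9.97705157e-01  1.23455149e-03]
```

View pics/w1.png

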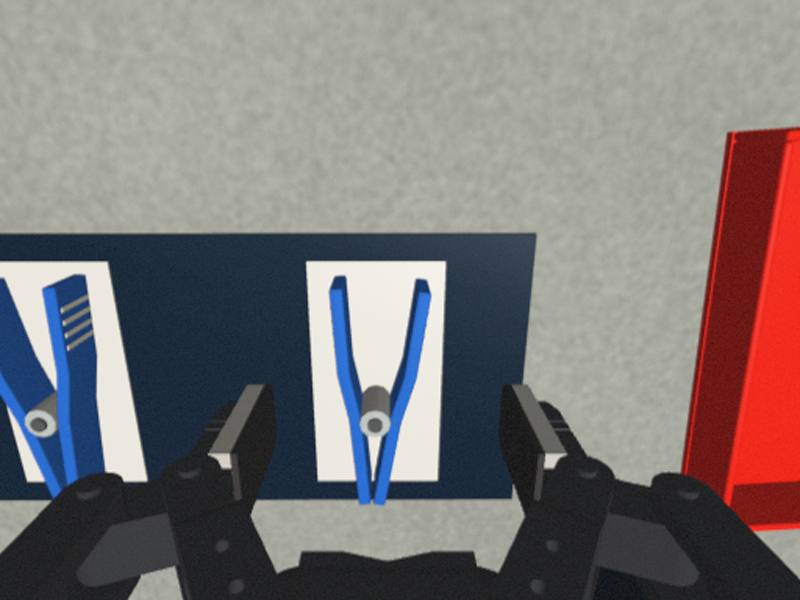

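The picture shows the place_3 clip between the fingers, with its pin at (375,424) and handle tips at (338,280) and (423,284). Its axis lines up with the tool, and it sits slightly left of centre. The tray wall is on the right.

```bash
cat >> h.py <<'E'
def to(x,y,z):
    s=bot.sense(); q=s["tcp_rot"]; R=Ro.from_quat([q[1],q[2],q[3],q[0]])
    d=R.inv().apply(np.array([x,y,z])-s["tool_pos"]); print("pos",np.round(s["tool_pos"],4),"tilt/yaw",R.as_euler("xyz",degrees=True).round(2),"units",(d/.25).round(4))
E
python3 - <<'E'
from h import *
k=.64; s=bot.sense()
p=ray("wrist",375*k,424*k,.029,s); a=ray("wrist",338*k,280*k,.027,s); b=ray("wrist",424*k,283*k,.027,s)
print(p,a,b,(a+b)/2); ax=p-(a+b)/2; print(np.degrees(np.arctan2(ax[1],ax[0])))
for u,v in((728,132),(682,474)): print("tray corner/rim", ray("wrist",u*k,v*k,.035,s))
t=p+0.045*np.array([-np.cos(np.radians(-7.7)),-np.sin(np.radians(-7.7)),0]); print(t); to(t[0],t[1],.022)
E
```

```text
[0.60861231 0.06587648 0.029     ] [0.53747793 0.0601922  0.027     ] [0.54389752 0.09658146 0.027     ] [0.54068773 0.07838683 0.027     ]
-10.435785280155983
tray corner/rim [0.4984724  0.21629836 0.035     ]
tray corner/rim [0.65196592 0.20660105 0.035     ]
[0.56401807 0.07190586 0.029     ]
pos [0.5622 0.0783 0.1023] tilt/yaw [1.7993e+02 1.0000e-02 1.7213e+02] units [-0.0108 -0.0246  0.3212]
```

Call:
arm_command --increments '[0, 0, 0, -0.005, -0.01, 0.1, 65, 0, 0, 0, 0, 0, 0.1, 65, 0, 0, 0, 0, 0, 0.06, 65, 0, 0, 0, 0, 0, 0.04, 65, 0, 0, 0, 0, 0, 0.016, 65, 0, 0, 0, 0, 0, 0, 65]'

```text
t: 2.22
tool_pos: [0.5645, 0.0718, 0.0221]
tcp_rot: [-0.0, 0.07, 0.998, -0.0]
wrist_force: [-0.1, 0.5, 0.2]
finger_gap: 0.761
grip_force: 0.0
```

Call:
arm_command --increments '[0, 0, 0, 0, 0, 0, 45, 0, 0, 0, 0, 0, 0, 40, 0, 0, 0, 0, 0, 0, 31, 0, 0, 0, 0, 0, 0, 31, 0, 0, 0, 0, 0, 0, 31]' --grip_force 20

```text
t: 2.63
tool_pos: [0.5656, 0.0726, 0.0242]
tcp_rot: [0.001, 0.069, 0.998, 0.0]
wrist_force: [-1.6, -0.6, 7.7]
finger_gap: 0.379
grip_force: 19.1
```

Call:
arm_command --increments '[0, 0, 0, 0, 0, 0, 31, 0, 0, 0, 0, 0, 0, 31, 0, 0, 0, 0, 0, 0, 31]'

```text
t: 2.88
tool_pos: [0.5655, 0.0726, 0.0242]
tcp_rot: [0.001, 0.069, 0.998, 0.0]
wrist_force: [-2.3, 0.8, 7.5]
finger_gap: 0.382
grip_force: 19.1
```

Place_3 pushes back with 19 N at about 32 mm, so that clip is stiff. The fingertips grazed the mat, so I'll work about 4 mm higher on the next one, at place_2.

Call:
arm_command --increments '[0, 0, 0, 0, 0, -0.008, 65, 0, 0, 0, 0, 0, -0.008, 65, 0, 0, 0, 0, 0, 0, 65, 0, 0, 0, 0, 0, -0.112, 65, 0, 0, 0, 0, 0, -0.112, 65, 0, 0, 0, 0, -0.16, 0, 65, 0, 0, 0, 0, -0.16, 0, 65, 0, 0, 0, 0, -0.16, 0, 65]'

```text
t: 3.55
tool_pos: [0.5479, -0.0477, 0.0832]
tcp_rot: [0.001, 0.068, 0.998, -0.0]
wrist_force: [0.4, -0.4, 0.3]
finger_gap: 0.764
grip_force: 0.0
```

Call:
arm_command --increments '[0, 0, 0, 0, -0.16, 0, 65, 0, 0, 0, 0, 0, 0, 65, 0, 0, 0, 0, 0, 0, 65]'

```text
t: 3.8
tool_pos: [0.5419, -0.0893, 0.0825]
tcp_rot: [0.0, 0.072, 0.997, -0.0]
wrist_force: [-0.5, 0.0, -0.3]
finger_gap: 0.76
grip_force: 0.0
```

Run:
```python
from h import *
to(.543,-.087,.026)
im=bot.capture("wrist"); cv2.imwrite("pics/w2.png",cv2.resize(im[:,:,::-1],(800,600),interpolation=cv2.INTER_CUBIC))
```

```text
pos [ 0.5419 -0.0893  0.0825] tilt/yaw [-1.7995e+02  1.0000e-02  1.7178e+02] units [-0.003   0.0101  0.2258]
```

View pics/w2.png

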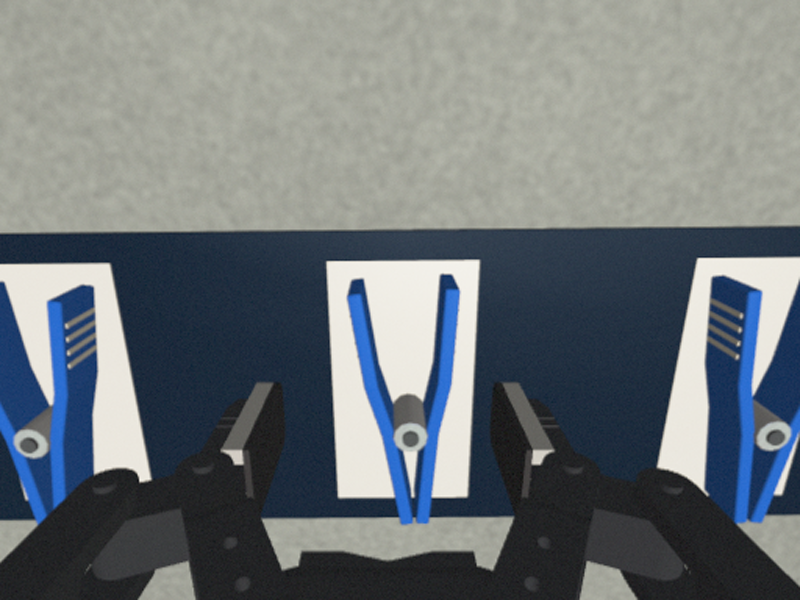

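Here the place_2 clip's pin is at (410,436) and its handle tips are at (356,287) and (450,283), about 8 mm right of the gripper centre. I'll correct for that, go down and squeeze.

Call:
arm_command --increments '[0, 0, 0, 0.016, 0.031, 0.0, 65, 0, 0, 0, 0, 0, 0.1, 65, 0, 0, 0, 0, 0, 0.08, 65, 0, 0, 0, 0, 0, 0.044, 65, 0, 0, 0, 0, 0, 0, 65, 0, 0, 0, 0, 0, 0, 45, 0, 0, 0, 0, 0, 0, 40, 0, 0, 0, 0, 0, 0, 31]' --grip_force 20

```text
t: 4.52
tool_pos: [0.5405, -0.0779, 0.0279]
tcp_rot: [0.001, 0.069, 0.998, -0.0]
wrist_force: [-1.7, -1.4, 4.1]
finger_gap: 0.371
grip_force: 4.8
```

Call:
arm_command --increments '[0, 0, 0, 0, 0, 0, 31, 0, 0, 0, 0, 0, 0, 31, 0, 0, 0, 0, 0, 0, 31, 0, 0, 0, 0, 0, 0, 31]'

```text
t: 4.85
tool_pos: [0.5403, -0.0781, 0.0271]
tcp_rot: [0.001, 0.069, 0.998, 0.0]
wrist_force: [0.7, 0.0, 3.7]
finger_gap: 0.365
grip_force: 3.0
```

Place_2 gives only 3.0 N at 31 mm, against 19 N for the stiff clip, so it's the weak one. I'll squeeze it fully, lift it and move toward the tray.

Call:
arm_command --increments '[0, 0, 0, 0, 0, -0.012, 34, 0, 0, 0, 0, 0, 0, 20, 0, 0, 0, 0, 0, 0, 15, 0, 0, 0, 0, 0, 0, 15, 0, 0, 0, 0, 0, 0, 15, 0, 0, 0, 0, 0, 0, 15]' --grip_force 30

```text
t: 5.35
tool_pos: [0.5392, -0.0781, 0.0291]
tcp_rot: [-0.0, 0.069, 0.998, 0.0]
wrist_force: [-0.5, 0.3, -0.1]
finger_gap: 0.232
grip_force: 30.0
```

Call:
arm_command --increments '[0, 0, 0, 0, 0, -0.04, 15, 0, 0, 0, 0, 0, -0.08, 15, 0, 0, 0, 0, 0, -0.1, 15, 0, 0, 0, 0, 0, -0.1, 15, 0, 0, 0, 0, 0, -0.08, 15, 0, 0, 0, 0, 0, 0, 15]'

```text
t: 5.85
tool_pos: [0.5418, -0.0782, 0.1344]
tcp_rot: [0.003, 0.069, 0.998, -0.0]
wrist_force: [0.3, -0.5, 0.0]
finger_gap: 0.237
grip_force: 30.0
```

Call:
arm_command --increments '[0, 0, 0, 0.01, 0.06, 0, 15, 0, 0, 0, 0.01, 0.12, 0, 15, 0, 0, 0, 0.01, 0.12, 0, 15, 0, 0, 0, 0.01, 0.12, 0, 15, 0, 0, 0, 0.01, 0.12, 0, 15, 0, 0, 0, 0.01, 0.12, 0, 15, 0, 0, 0, 0.01, 0.12, 0, 15, 0, 0, 0, 0.01, 0.12, 0, 15]'

```text
t: 6.52
tool_pos: [0.5503, 0.1489, 0.1293]
tcp_rot: [-0.0, 0.069, 0.998, -0.0]
wrist_force: [-0.2, -0.5, -0.8]
finger_gap: 0.236
grip_force: 30.0
```

Call:
arm_command --increments '[0, 0, 0, 0.01, 0.12, 0, 15, 0, 0, 0, 0.01, 0.12, 0, 15, 0, 0, 0, 0.01, 0.12, 0, 15, 0, 0, 0, 0.01, 0.12, 0, 15, 0, 0, 0, 0, 0.06, 0, 15, 0, 0, 0, 0, 0, 0, 15, 0, 0, 0, 0, 0, 0, 15]'

```text
t: 7.1
tool_pos: [0.559, 0.2828, 0.1289]
tcp_rot: [-0.0, 0.068, 0.998, -0.0]
wrist_force: [-0.2, 0.1, -1.4]
finger_gap: 0.235
grip_force: 30.0
```

Run:
```python
from h import *
to(.5616,.2973,.03); print(bot.sense()["finger_gap"],bot.sense()["grip_force"])
im=bot.capture("wrist"); cv2.imwrite("pics/w3.png",cv2.resize(im[:,:,::-1],(800,600),interpolation=cv2.INTER_CUBIC))
```

```text
pos [0.559  0.2828 0.1289] tilt/yaw [-1.7997e+02 -4.0000e-02  1.7215e+02] units [-0.0024  0.0592  0.3957]
0.23543588799326412 29.97599587077275
```

View pics/w3.png

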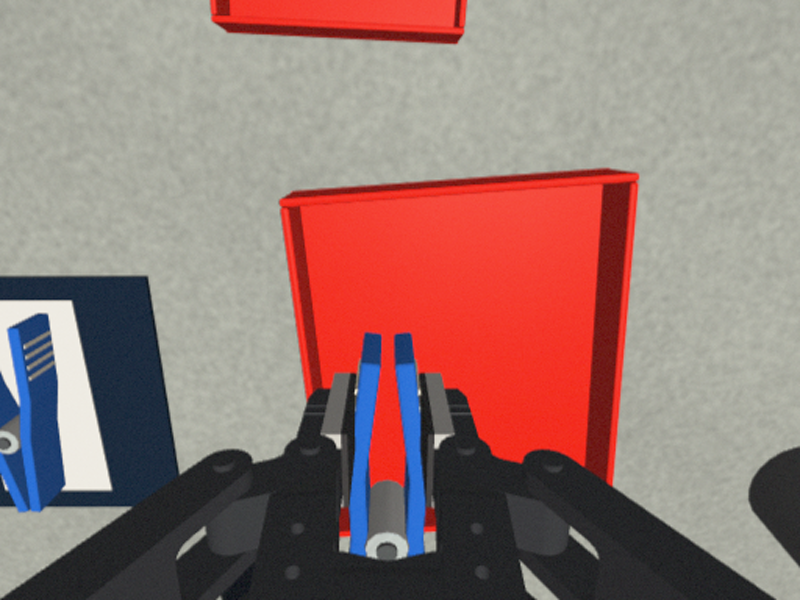

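The clip is held level and squeezed, with its pin at (387,548). The large tray's near corners are at (281,203) and (637,176), and its far inner floor edge is around v=533.

Run:
```python
from h import *
k=.64; s=bot.sense()
a=ray("wrist",281*k,203*k,.035,s)[:2]; b=ray("wrist",637*k,176*k,.035,s)[:2]; f=ray("wrist",345*k,533*k,.035,s)[:2]
d=(b-a)/np.linalg.norm(b-a); x=np.array([d[1],-d[0]]); c=(a+b)/2+.095*x
print(a,b,np.linalg.norm(b-a),"yaw",np.degrees(np.arctan2(x[1],x[0])),"centre",c,"far rim x",(f-c)@x)
p=ray("wrist",387*k,548*k,s["tool_pos"][2]+.002,s); print("pin",p, np.linalg.norm(p[:2]-s["tool_pos"][:2]))
yaw=np.arctan2(x[1],x[0]); g=c-.0365*x; print(g); to(g[0],g[1],.031)
```

```text
[0.50104009 0.24141821] [0.51120577 0.39837288] 0.15728353201506273 yaw -3.705772121979222 centre [0.60092429 0.31375543] far rim x 0.08964364468661043
pin [0.60494433 0.27451187 0.1309518 ] 0.04597720211494303
[0.56450061 0.31611453]
pos [0.5595 0.2814 0.129 ] tilt/yaw [-1.7993e+02 -2.0000e-02  1.7204e+02] units [-0.0008  0.1409  0.3916]
```

The w1 corner was actually the tray's bottom edge. This measurement (width 0.157 m, centre (0.601, 0.314), yaw -3.7°) is consistent. Now I'll shift, align and lower the clip.

Call:
arm_command --increments '[0, 0, 0, 0, 0.07, 0, 15, 0, 0, 0, 0, 0.071, 0, 15, 0, 0, -0.0235, 0, 0, 0, 15, 0, 0, 0, 0, 0, 0.08, 15, 0, 0, 0, 0, 0, 0.1, 15, 0, 0, 0, 0, 0, 0.1, 15, 0, 0, 0, 0, 0, 0.06, 15, 0, 0, 0, 0, 0, 0.03, 15]'

```text
t: 7.82
tool_pos: [0.5638, 0.3144, 0.0342]
tcp_rot: [-0.001, 0.033, 0.999, -0.002]
wrist_force: [-0.5, 0.1, -0.2]
finger_gap: 0.23
grip_force: 30.0
```

Call:
arm_command --increments '[0, 0, 0, 0, 0, 0.014, 15, 0, 0, 0, 0, 0, 0, 15, 0, 0, 0, 0, 0, 0, 15]'

```text
t: 8.07
tool_pos: [0.565, 0.3173, 0.0345]
tcp_rot: [0.001, 0.033, 0.999, 0.0]
wrist_force: [0.3, -1.2, -0.0]
finger_gap: 0.237
grip_force: 30.0
```

Call:
arm_command --increments '[0, 0, 0, 0, 0, 0.01, 15, 0, 0, 0, 0, 0, 0, 24, 0, 0, 0, 0, 0, 0, 32, 0, 0, 0, 0, 0, 0, 42, 0, 0, 0, 0, 0, 0, 62, 0, 0, 0, 0, 0, 0, 66, 0, 0, 0, 0, 0, 0, 66, 0, 0, 0, 0, 0, 0, 66]'

```text
t: 8.73
tool_pos: [0.5642, 0.3176, 0.0309]
tcp_rot: [0.0, 0.032, 0.999, 0.0]
wrist_force: [-0.3, 0.8, 0.1]
finger_gap: 0.771
grip_force: 0.0
```

Call:
arm_command --increments '[0, 0, 0, 0, 0, -0.05, 66, 0, 0, 0, 0, 0, -0.12, 66, 0, 0, 0, 0, 0, -0.12, 66, 0, 0, 0, 0, 0, -0.12, 66, 0, 0, 0, 0, 0, 0, 66, 0, 0, 0, 0, 0, 0, 66]'

```text
t: 9.23
tool_pos: [0.5652, 0.3183, 0.1364]
tcp_rot: [0.002, 0.032, 0.999, 0.001]
wrist_force: [-0.6, 0.2, -2.0]
finger_gap: 0.771
grip_force: 0.0
```

Run:
```python
from h import *
s=bot.sense(); print(s["tool_pos"],s["grip_force"])
a=bot.capture("wrist"); b=bot.capture("scene"); cv2.imwrite("pics/end.png",np.hstack([cv2.resize(a,(400,300)),b[90:330,120:376][:, :]][0:1]+[cv2.resize(b[90:330,100:420],(400,300))])[:,:,::-1])
```

```text
[0.56523193 0.31832124 0.1363895 ] 0.0
```

View pics/end.png

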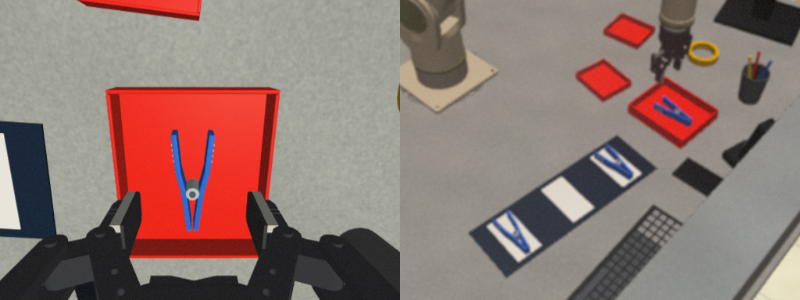

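The clip lies flat in the middle of the large tray, at (193,180) in the wrist view. Both stiff clips are still on their places, and the gripper is clear.

```bash
python3 -c "
from station import bot
print(bot.sign_off())"
```

```text
the job is handed in; nothing more can be done
None
```

The weak clip was the middle one (place_2: 3 N at 31 mm, against 19 N for the one at place_3; place_1 not squeezed). It is lying flat and released in the largest red tray, both stiff clips are still on their places, and the job was handed in at about 9 s (no verdict returned).

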